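# Unload the forming die and rehang its guard gate

### The arm

A 6-joint arm with a two-finger parallel gripper is mounted at the origin on a cart in front of the work surface, level with it; the furniture and walls round the work are solid. World frame = base frame: x ahead of the robot, y to its left, z up, the work surface at z = 0. Lengths are in m, angles in degrees, forces in N, time in s.
With the tool pointing down it reaches from about 0.4 to 0.825 m from the base axis. Payload 7 kg.
Tool frame: the origin (TCP) lies at the centre of the arm's flange, where the gripper is bolted on; the fingertips stand 178 mm ahead of it and the grasp point (between the pads) lies 159 mm ahead of it (r.tips_ahead is the z of the fingertips in the tool frame, in m); z points along the fingers, y is the line along which they close (so a half turn about z gives the same grasp; the last joint's range is limited). The gripper opens to 88 mm and grips with 3 to 60 N. Pads are 19 mm wide; open, the fingers measure 130 mm over their backs; the gripper's body (78 mm by 193 mm) begins 47 mm behind the grasp point.
Start: joints at [88.814, 20.546, 0.682, 0, -70.136, -16.507], TCP at [0.205, 0.643, 0.405] pointing down, gripper open.
Joint ranges: [-176.03, 176.03], [-82.01, 121.73], [-58.28, 71.71], [-173.87, 95.51], [-174.79, -0.11], [-173.66, 173.66]. Speed limits (degrees/s): [136.94, 136.94, 172.46, 180, 180, 180].

### API

Orientations are given as [roll, pitch, yaw] about the fixed x, y, z axes, in that order (R = Rz(yaw) Ry(pitch) Rx(roll)).
In Python, from plant import r gives the robot as it stands. The module is installed in compiled form; this text tells all that it offers.
- The arm moves only by the shell command python3 -m pendant 'ROWS' [FORCE]. ROWS is JSON, a list that holds one entry, the list of rows, each a list of 7 numbers: the shift along the tool's x, y, z in m, then the turn, a rotation vector about the tool's x, y, z in degrees, then the gripper command: -1 is shut, 1 is fully open, values between are in proportion. A call has 1 to 5 rows; each row is the pose to reach, as a shift and turn from the pose commanded when the call began, along the tool's axes at that moment; what a row does not reach only later rows make up. A row lasts 1/10 s, in which the tool goes at most 50 mm and 8.59 degrees, less where a joint would pass 70% of its speed; a pose out of reach is approached as far as the arm can. A call with a gripper value outside its range is refused whole. The fingers move at their own pace and stop on an object; FORCE is the grip in N (left out, the last holds). Time passes only in rows, so rows that repeat a pose let the fingers close. It gives the time, the measured TCP pose, the force, the opening and the grip force at its end, in the units of the state.
- r.get_state(): the state, without advancing time (a new reading comes with each control period).
- r.capture(name): name is "scene" or "top"; returns the picture (480x640x3 uint8, red, green, blue); there is no depth.
- r.camera_params(name): a dict with "fx", "fy", "cx", "cy" (pixels), "R" (3x3) and "t" (3): a world point X has camera coordinates R X + t. Camera axes: x right, y down, z forward; pixel columns grow to the right and rows downward; lengths in m; the calibration is good to about 2 mm. A picture is of the moment at which its call begins. camera_params takes no time and is no camera call.
- r.close_job(): hands the job in; it is judged then, once.
The state is a dict: "time_s": time; "joints": joint angles; "qd": joint speeds; "joint_torque": joint torques, N m; "tcp_pos": TCP position; "eef_rot": TCP orientation; "contact_force": force on the tool from outside, world axes, zero at the start; "moment": the same for the moment, N m; "gripper_width": finger opening in m; "gripper_force": force on a finger pad.
Only numpy, scipy, OpenCV 4.12 (cv2) and the standard library are available. Lean on these libraries where they do the work, as an engineer would, in place of code of your own. Each camera call takes 0.05 s, during which the arm holds its last target. There are 200 camera calls.

### The job

Lift every formed U-bracket out of the forming die and lay them all on the floor of the grey tray, side by side and not piled up. When the die is empty, lift the guard gate by its tab and lower it onto the two pintle pins of the die so that both hinge knuckles sit fully home, and leave it closed, with its free end at the gate stop. Leave the multimeter, the solder spool and the tape roll where they are.

Things in the scene. Friction and masses are not known exactly. Their poses are not given: they have to be found in the camera images.
- die: Fixed steel forming die block 180 (its x) x 160 (its y) x 40 mm high; origin at the centre of its underside, z up. Four open cavities in its top, 74 (x) x 40 (y) mm, 20 mm deep, centred at x = +-42.5, y = +-42.5 mm. Flat bars 6 mm thick join it to a pintle post with two pins (16 x 20 mm, 144 mm high, at die x = 115, y = 145 mm) and a stop post
- bracket1_center (a point): Loose formed aluminium U-channel bracket (may be absent), 70 long (x) x 36 wide (y) x 36 mm high (z), wall 4 mm, 0.09 kg; web below and the two legs pointing up (+z) as it lies in a die cavity, where it has 2 mm play all round and stands 16 mm out of the die's top. Point at its centre, 18 mm above its underside; axes are the bracket's
- bracket1: The same bracket's body; its origin is the centre of its underside (web)
- bracket2_center (a point): Loose formed aluminium U-channel bracket (may be absent), 70 long (x) x 36 wide (y) x 36 mm high (z), wall 4 mm, 0.09 kg; web below and the two legs pointing up (+z) as it lies in a die cavity, where it has 2 mm play all round and stands 16 mm out of the die's top. Point at its centre, 18 mm above its underside; axes are the bracket's
- bracket2: The same bracket's body; its origin is the centre of its underside (web)
- bracket3_center (a point): Loose formed aluminium U-channel bracket (may be absent), 70 long (x) x 36 wide (y) x 36 mm high (z), wall 4 mm, 0.09 kg; web below and the two legs pointing up (+z) as it lies in a die cavity, where it has 2 mm play all round and stands 16 mm out of the die's top. Point at its centre, 18 mm above its underside; axes are the bracket's
- bracket3: The same bracket's body; its origin is the centre of its underside (web)
- bracket4_center (a point): Loose formed aluminium U-channel bracket (may be absent), 70 long (x) x 36 wide (y) x 36 mm high (z), wall 4 mm, 0.09 kg; web below and the two legs pointing up (+z) as it lies in a die cavity, where it has 2 mm play all round and stands 16 mm out of the die's top. Point at its centre, 18 mm above its underside; axes are the bracket's
- bracket4: The same bracket's body; its origin is the centre of its underside (web)
- tray: Loose grey open tray, 200 x 200 mm outside, 28 mm high, wall and floor 5 mm, 0.8 kg; origin at the centre of its underside, z up
- gate: Loose upright guard gate, 0.45 kg: aluminium panel 157 long (x) x 8 mm thick (y), its top edge 132 mm up, on two cross feet (16 x 90 mm, 14 mm high, at x = +-50 mm). Origin under its middle at the underside of the feet; x along the panel toward the hinge knuckles, y across, z up
- gate_tab (a point): Centre of the exposed part of the grip tab on the gate's top edge, 148 mm above the underside of the feet, over the middle of the gate. The tab is 44 mm long (x), 10 mm thick (y) and ends 166 mm above the underside. Axes are the gate's
- knuckle_low (a point): Centre of the lower face of the gate's lower hinge knuckle, 30 mm above the underside of the feet and 85 mm along gate x from the tab. Each knuckle is a ring open at both ends, 16 mm high, 21 mm outside, 14 mm bore, axis upright; both stand on one axis
- knuckle_top (a point): Centre of the lower face of the gate's upper hinge knuckle, 75 mm above the lower one
- gate_end (a point): Point on the gate panel at its free end, 80 mm from the middle on the side away from the knuckles
- pin_low (a point): Foot of the lower pintle pin: centre of the shoulder (18 mm across, 50 mm above the bench) where a knuckle rests; die x = 85, y = 145 mm. Pins are upright, 10 mm thick, 18 mm tall, the last 6 mm tapered; arms 8 mm deep carry them from the post. The lower knuckle must come in from the side, between this pin's tip and the upper arm. Axes are the die's
- pin_top (a point): Foot of the upper pintle pin, the same, on the same axis 75 mm above the lower one; underside of its arm 117 mm above the bench. Hung on both pins the gate's feet clear the bench by about 20 mm
- gate_stop (a point): Where the gate's free end stands when the hung gate is closed (die x = -80, y = 145 mm): the gate is then parallel to the die's long side, gate x along die x. A 14 mm square stop post, 86 mm high, stands on the die's side of it; the face of its rubber pad is 5 mm from the panel of an exactly closed gate
- meter_c (a point): Bystander: hand-held multimeter lying behind the work, 162 x 80 x 48 mm; point near its underside
- spool_c (a point): Bystander: solder spool standing behind the work, 54 mm across, 55 mm high; point near its underside
- tape_c (a point): Bystander: roll of black tape lying behind the work, 66 mm across, 19 mm high; point 10 mm up

How it is judged:
By the outcome, as a careful person would: the job done as asked, in the order asked, and still so for the second after the job is handed in, with the robot touching nothing.
Of bracket1, bracket2, bracket3, bracket4 only 3 to 4 are there at a start; the rules pass over those that are not, and their reading is None.
At some moment in a run one of tray, gate may be knocked a few centimetres aside while the robot is not near it.
Once in a run the grip may slacken for a moment while it holds something.
It also fails if it takes over 210 s, if anything falls off the work surface, if the arm or the gripper's body presses on something with over 40 N, if the wrist force passes 120 N, or if a joint passes its speed limit or range.

## Working session

There is one attempt and no reset: what is moved stays moved. The work goes in short steps, Python scripts to look and compute and a shell command to move; the robot and the scene stay as the last step left them, time stands still between calls to the robot, and variables do not carry over. Pictures are saved under pics/ and viewed, at most 14 in all, crops included, and the job is handed in when it is done.

```bash
mkdir -p pics; ls; python3 - <<'E'
from plant import r
import cv2,numpy as np
for n in("scene","top"):
    im=r.capture(n); cv2.imwrite(f"pics/{n}0.png",im[:,:,::-1])
    p=r.camera_params(n); print(n,p["fx"],p["fy"],p["cx"],p["cy"]); print(np.round(p["R"],3).tolist(),np.round(p["t"],3), -np.array(p["R"]).T@np.array(p["t"]))
s=r.get_state(); print(s)
E
```

```text
pics
scene 488.63749666662034 488.63749666662034 322.31103509557437 235.0126760630864
[[0.475, -0.88, -0.017], [-0.607, -0.313, -0.731], [0.637, 0.357, -0.683]] [-0.309  0.436  1.098] [-0.28843362 -0.52737999  1.06284681]
top 549.779975860103 549.779975860103 323.79510235186365 244.9107376728914
[[-0.027, -0.998, -0.06], [-0.992, 0.034, -0.118], [0.12, 0.057, -0.991]] [0.014 0.593 1.229] [ 0.44153034 -0.07554202  1.28891317]
{'time_s': 0.1, 'joints': array([ 8.88159998e+01,  2.05876548e+01,  6.41112610e-01, -1.59707701e-02,
       -7.01358076e+01, -1.65078770e+01]), 'qd': array([-0.05933658, -0.08628837,  0.10116306,  0.00563546, -0.01325843,
       -0.03092329]), 'joint_torque': array([-1.65740348e-03, -5.84159732e+01,  2.93751222e+01,  7.01563239e+00,
        1.02114220e-02, -6.17714272e-05]), 'tcp_pos': array([0.20507637, 0.64292997, 0.40383396]), 'eef_rot': array([ 1.79916778e+02, -9.00576265e-03, -1.76973082e+01]), 'contact_force': array([-0.62156579,  0.43357824, -0.35333914]), 'moment': array([-0.0126584 ,  0.00749849, -0.01253439]), 'gripper_force': 0.0, 'gripper_width': 0.08746546304425523}
```

View pics/scene0.png

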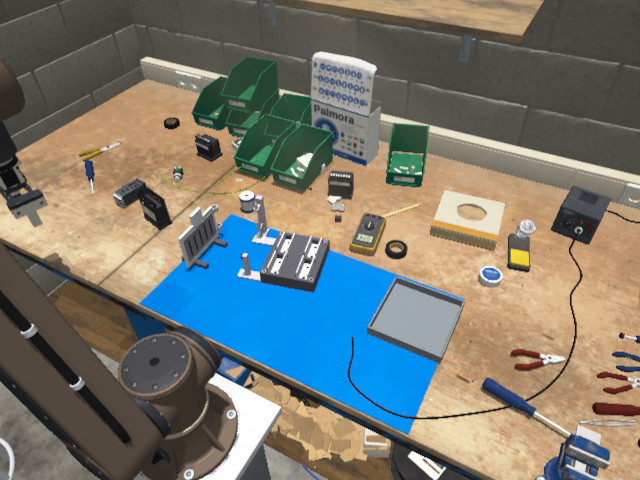

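View pics/top0.png

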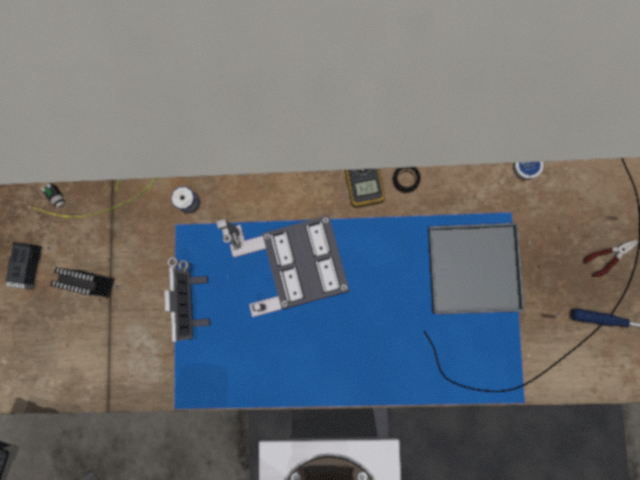

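The scene view shows the die at about (297,260) holding brackets, the gate at (200,238) and the tray at (417,317). The top view shows four brackets in the die around (305,262), the gate at (180,302) with its knuckles toward +x, and the tray at (475,268). I'll enlarge both.

```bash
python3 - <<'E'
import cv2
a=cv2.imread("pics/top0.png")[205:350,155:355]; cv2.imwrite("pics/top0c.png",cv2.resize(a,None,fx=4,fy=4,interpolation=cv2.INTER_CUBIC))
a=cv2.imread("pics/scene0.png")[185:305,170:340]; cv2.imwrite("pics/scene0c.png",cv2.resize(a,None,fx=4.5,fy=4.5,interpolation=cv2.INTER_CUBIC))
E
```

```text
(no output)
```

View pics/top0c.png

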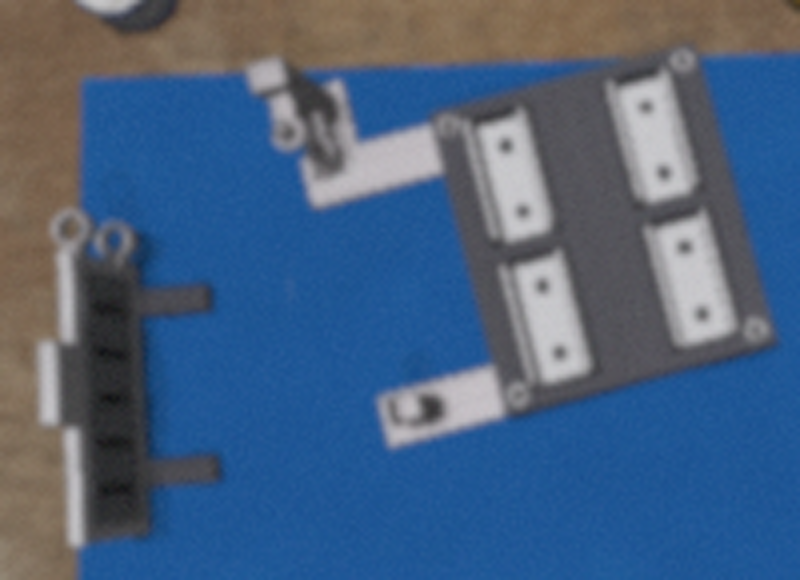

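View pics/scene0c.png

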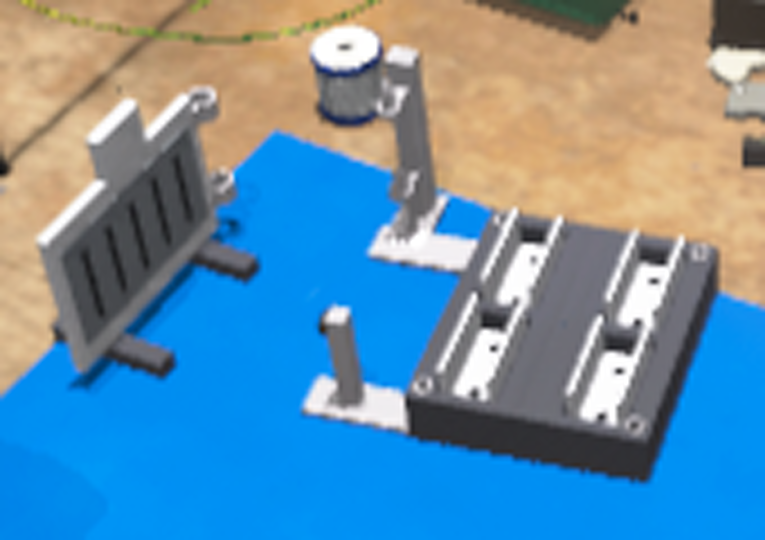

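Four brackets are present. The crop shows die screws at (448,127), (683,60), (755,328) and (518,396), the tab top at (48,384), and knuckle rings at (70,228) and (113,240). I'll refine these and turn them into positions.

```bash
cat > h.py <<'E'
import numpy as np, cv2
from plant import r
from scipy.spatial.transform import Rotation as Ro
P={n:{k:np.array(v) for k,v in r.camera_params(n).items()} for n in("top","scene")}
def ray(n,uv):
    p=P[n]; d=p["R"].T@np.array([(uv[0]-p["cx"])/p["fx"],(uv[1]-p["cy"])/p["fy"],1]); return -p["R"].T@p["t"],d
def plane(n,uv,z):
    c,d=ray(n,uv); return c+d*(z-c[2])/d[2]
def tri(uvt,uvs):
    A=[];b=[]
    for n,uv in(("top",uvt),("scene",uvs)):
        c,d=ray(n,uv); d/=np.linalg.norm(d); M=np.eye(3)-np.outer(d,d); A.append(M); b.append(M@c)
    return np.linalg.lstsq(np.vstack(A),np.hstack(b),rcond=None)[0]
def proj(n,X):
    p=P[n]; c=p["R"]@np.asarray(X)+p["t"]; return np.array([c[0]/c[2]*p["fx"]+p["cx"],c[1]/c[2]*p["fy"]+p["cy"]])
def spot(g,uv,k=3,bright=True):
    # intensity centroid round uv
    u,v=np.round(uv).astype(int); w=g[v-k:v+k+1,u-k:u+k+1].astype(float)
    w=np.clip(w-np.percentile(w,50),0,None) if bright else np.clip(np.percentile(w,50)-w,0,None)
    y,x=np.mgrid[-k:k+1,-k:k+1]; return np.array([u+(w*x).sum()/w.sum(),v+(w*y).sum()/w.sum()])
def go(xyz,yaw):
    # shift/turn in tool axes from the present pose to grasp-point xyz with yaw, tool down
    s=r.get_state(); R0=Ro.from_euler("xyz",s["eef_rot"],degrees=True); R1=Ro.from_euler("xyz",[180,0,yaw],degrees=True)
    t=np.array(xyz)+[0,0,.159]
    return np.round(R0.inv().apply(t-s["tcp_pos"]),4),np.round((R0.inv()*R1).as_rotvec(degrees=True),2)
def uncrop(c,f,o): return (np.array(c)+.5)/f-.5+np.array(o)
E
python3 - <<'E'
from h import *
t=cv2.imread("pics/top0.png",0); im=cv2.imread("pics/top0.png")
S=[]
for c in[(518,396),(448,127),(683,60),(755,328)]:
    a=uncrop(c,4,(155,205)); b=spot(t,a); S.append(plane("top",b,.04)); print(a,b,np.round(S[-1],4))
S=np.array(S); print("centre",S.mean(0), [np.linalg.norm(S[i]-S[(i+1)%4]).round(4) for i in range(4)])
v=(S[1]+S[2]-S[0]-S[3]); yaw=np.degrees(np.arctan2(v[1],v[0])); w=S[0]+S[1]-S[2]-S[3]; print("yaw",yaw,np.degrees(np.arctan2(-w[0],w[1])))
# tray
g=cv2.cvtColor(im,cv2.COLOR_BGR2HSV); print(g[268,475],g[227,475],g[290,360],g[262,305])
m=((g[...,1]<70)&(g[...,2]>60)).astype(np.uint8); m[:,:400]=0; m[:215]=0; m[330:]=0; m[:,530:]=0
c=max(cv2.findContours(m,0,2)[0],key=cv2.contourArea); q=cv2.approxPolyDP(c,8,True)[:,0]; print(q.tolist(),cv2.minAreaRect(c))
T=[plane("top",x,.028) for x in q]; print(np.round(T,4))
for n,c,z in(("tab",(48,384),.166),("ktop",(70,228),.121),("klow",(113,240),.046),("pintop",(287,133),.125)):
    print(n,plane("top",uncrop(c,4,(155,205)),z).round(4))
o=S.mean(0)*[1,1,0]; R=Ro.from_euler("z",yaw,degrees=True)
for n,X in(("pinlow",(.085,.145,.05)),("pintop",(.085,.145,.125)),("stop",(-.08,.145,0)),("tab0",(0,.145,0)),("b",(.0425,.0425,.056)),("b",(-.0425,-.0425,.056))):
    W=o+R.apply(X); print(n,W.round(4),((proj("top",W)-[155,205])*4+1.5).round(1),((proj("scene",W)-[170,185])*4.5+1.75).round(1))
E
```

```text
[284.125 303.625] [283.41624365 303.01015228] [0.463  0.0913 0.04  ]
[266.625 236.375] [266.81142857 235.62857143] [0.6189 0.1271 0.04  ]
[325.375 219.625] [325.13636364 219.67768595] [ 0.6513 -0.0089  0.04  ]
[343.375 286.625] [343.54741379 286.45258621] [ 0.4965 -0.0465  0.04  ]
centre [0.55742722 0.04073798 0.04      ] [np.float64(0.16), np.float64(0.1397), np.float64(0.1593), np.float64(0.1418)]
yaw 13.300328291367103 13.535677437334856
[105  12 123] [100  23  68] [106 206 150] [129  20  91]
[[513, 215], [511, 224], [429, 229], [434, 312], [517, 310], [521, 329]] ((477.01898193359375, 274.32244873046875), (114.33177947998047, 91.95868682861328), 86.633544921875)
[[ 0.6483 -0.4375  0.028 ]
 [ 0.6277 -0.4317  0.028 ]
 [ 0.6228 -0.2463  0.028 ]
 [ 0.4336 -0.2481  0.028 ]
 [ 0.4332 -0.4319  0.028 ]
 [ 0.391  -0.4378  0.028 ]]
tab [0.4725 0.3177 0.166 ]
ktop [0.5577 0.322  0.121 ]
klow [0.5574 0.3222 0.046 ]
pintop [0.605  0.2015 0.125 ]
pinlow [0.6068 0.2014 0.05  ] [317.9 147.1] [399.7 181.1]
pintop [0.6068 0.2014 0.125 ] [287.1 129.8] [387.8  97.7]
stop [0.4462 0.1634 0.    ] [402.6 426.6] [319.3 401.1]
tab0 [0.5241 0.1818 0.    ] [370.3 295. ] [363.6 316.7]
b [0.589  0.0919 0.056 ] [506.4 170.2] [520.6 240.5]
b [ 0.5258 -0.0104  0.056 ] [689.1 275.7] [606.3 352.4]
```

```bash
cat >> h.py <<'E'
DO=np.array([.5574,.0407,0]); DY=13.4
def die(x,y,z=0): return DO+Ro.from_euler("z",DY,degrees=True).apply([x,y,z])
E
python3 - <<'E'
from h import *
print(go(die(.0275,.0425,.16),DY))
for n in[(.0275,.0425),(-.0425,.0425),(.0425,-.0425),(-.0425,-.0425)]: print(die(*n).round(4))
E
```

```text
(array([0.5203, 0.4159, 0.0855]), array([ 8.00e-02,  1.00e-02, -3.11e+01]))
[0.5743 0.0884 0.    ]
[0.5062 0.0722 0.    ]
[0.6086 0.0092 0.    ]
[ 0.5259 -0.0105  0.    ]
```

```bash
python3 -m pendant '[[[0.04,0.03,0,0,0,-8,0.27],[0.08,0.06,0,0,0,-16,0.27],[0.12,0.09,0,0,0,-24,0.27],[0.16,0.12,0,0,0,-31.1,0.27],[0.16,0.12,0,0,0,-31.1,0.27]]]' 40; python3 -c "
from h import *
print(go(die(.0275,.0425,.16),DY))"
```

```text
time_s: 0.6
tcp_pos: [0.3233, 0.4758, 0.4049]
eef_rot: [180.0, 0.0, 13.5]
contact_force: [-0.7, 1.5, 0.5]
gripper_width: 0.057
gripper_force: 0.0
(array([0.1537, 0.4352, 0.0862]), array([0.04, 0.03, 0.1 ]))
```

```bash
python3 -m pendant '[[[0.015,0.043,0,0,0,0,0.27],[0.03,0.086,0,0,0,0,0.27],[0.045,0.13,0,0,0,0,0.27],[0.06,0.173,0,0,0,0,0.27],[0.077,0.217,0,0,0,0,0.27]]]'
python3 -m pendant '[[[0.015,0.043,0,0,0,0,0.27],[0.03,0.086,0.02,0,0,0,0.27],[0.045,0.13,0.04,0,0,0,0.27],[0.06,0.173,0.06,0,0,0,0.27],[0.077,0.218,0.086,0,0,0,0.27]]]'
python3 -m pendant '[[[0,0,0,0,0,0,0.27],[0,0,0,0,0,0,0.27]]]'
python3 - <<'E'
from h import *
print(go(die(.0275,.0425,.062),DY))
for n in("top","scene"):
    im=r.capture(n); cv2.imwrite(f"pics/{n}1.png",im[:,:,::-1])
a=cv2.resize(cv2.imread("pics/scene1.png")[130:310,170:370],None,fx=3,fy=3,interpolation=2); cv2.imwrite("pics/s1c.png",a)
E
```

```text
time_s: 1.1
tcp_pos: [0.4467, 0.2854, 0.4046]
eef_rot: [-180.0, 0.0, 13.4]
contact_force: [0.8, 0.5, 0.2]
gripper_width: 0.056
gripper_force: 0.0
time_s: 1.6
tcp_pos: [0.5701, 0.0947, 0.3207]
eef_rot: [-180.0, -0.1, 13.4]
contact_force: [1.1, 2.1, 0.0]
gripper_width: 0.0553
gripper_force: 0.0
time_s: 1.8
tcp_pos: [0.5696, 0.0952, 0.3198]
eef_rot: [180.0, 0.1, 13.2]
contact_force: [-0.3, 0.1, 0.6]
gripper_width: 0.0554
gripper_force: 0.0
(array([0.0033, 0.0077, 0.0988]), array([ 0.04,  0.14, -0.16]))
```

View pics/s1c.png

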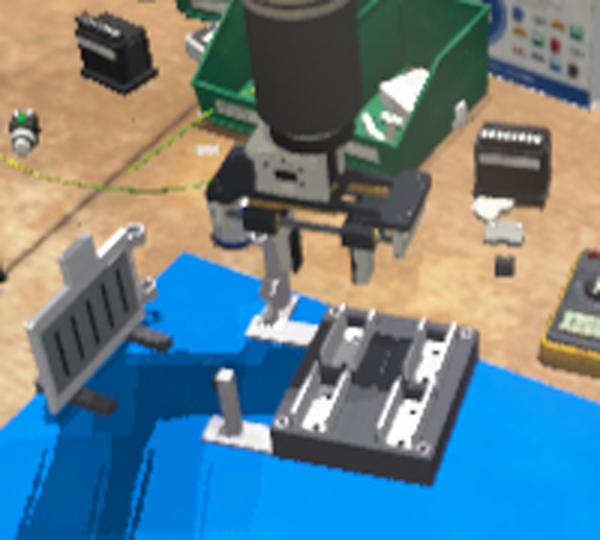

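The gripper, fingers at about (290,250) and (360,260), hangs over the rear-left bracket, and the post is clear of it. I'll descend and grip.

```bash
python3 -m pendant '[[[0.003,0.007,0.03,0,0,0,0.27],[0.003,0.007,0.06,0,0,0,0.27],[0.003,0.007,0.08,0,0,0,0.27],[0.003,0.007,0.092,0,0,0,0.27],[0.003,0.007,0.098,0,0,0,0.27]]]' 40
python3 -m pendant '[[[0,0,0,0,0,0,0.27],[0,0,0,0,0,0,-1],[0,0,0,0,0,0,-1],[0,0,0,0,0,0,-1],[0,0,0,0,0,0,-1]]]' 40
python3 -m pendant '[[[0,0,0,0,0,0,-1],[0,0,0,0,0,0,-1],[0,0,0,0,0,0,-1]]]' 40
```

```text
time_s: 2.4
tcp_pos: [0.5736, 0.0913, 0.2229]
eef_rot: [180.0, 0.0, 13.5]
contact_force: [0.6, 0.9, 0.2]
gripper_width: 0.0556
gripper_force: 0.0
time_s: 2.9
tcp_pos: [0.5743, 0.0901, 0.224]
eef_rot: [180.0, -0.1, 13.4]
contact_force: [-0.4, -1.2, 4.4]
gripper_width: 0.0355
gripper_force: 40.0
time_s: 3.2
tcp_pos: [0.5743, 0.0901, 0.2239]
eef_rot: [180.0, -0.1, 13.4]
contact_force: [-0.9, -1.8, 6.7]
gripper_width: 0.0359
gripper_force: 40.0
```

```bash
python3 -m pendant '[[[0,0,-0.01,0,0,0,-1],[0,0,-0.04,0,0,0,-1],[0,0,-0.08,0,0,0,-1],[0,0,-0.12,0,0,0,-1],[0,0,-0.12,0,0,0,-1]]]' 40
python3 - <<'E'
from h import *
for n in("top","scene"):
    im=r.capture(n); cv2.imwrite(f"pics/{n}2.png",im[:,:,::-1])
a=cv2.imread("pics/scene2.png"); b=cv2.imread("pics/top2.png")
v=np.hstack([cv2.resize(a[150:340,190:390],(400,380),interpolation=2),cv2.resize(b[200:340,395:545],(400,373),interpolation=2).copy()[:380] if 0 else cv2.copyMakeBorder(cv2.resize(b[200:335,400:540],(394,380),interpolation=2),0,0,0,6,0)])
cv2.imwrite("pics/v2.png",v)
TR=np.array([.5335,-.348]); print(go([TR[0]+.03,TR[1]+.045,.17],.5))
E
```

```text
time_s: 3.7
tcp_pos: [0.5752, 0.0907, 0.3495]
eef_rot: [-179.9, -0.6, 13.5]
contact_force: [1.1, 1.0, -0.4]
gripper_width: 0.0352
gripper_force: 40.0
(array([-0.101 ,  0.3803,  0.0147]), array([-0.08, -0.12, 12.89]))
```

View pics/v2.png

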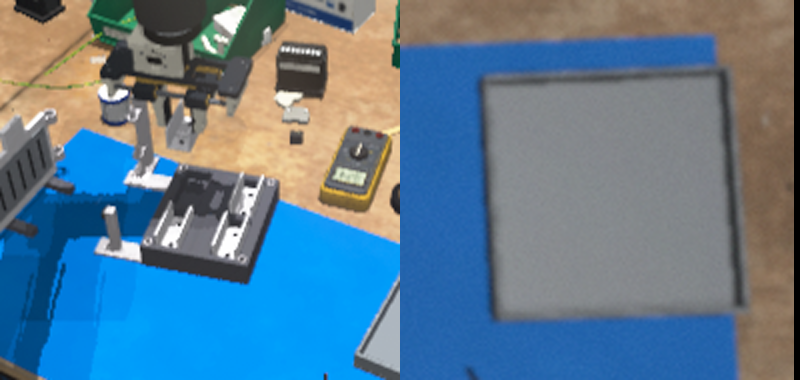

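The bracket is in the grip at (180,130), its cavity is empty, and the tray's outer corners in the right half are (481,76), (728,68), (748,306) and (494,321).

```bash
python3 - <<'E'
from h import *
q=[plane("top",((x-400)/2.815+400,y/2.815+200),.028) for x,y in((481,76),(728,68),(748,306),(494,321))]
q=np.array(q)[:,:2]; print(q.round(4),q.mean(0),[np.linalg.norm(q[i]-q[(i+1)%4]).round(4) for i in range(4)])
d=[q[0]-q[3],q[1]-q[2]]; print([np.degrees(np.arctan2(v[1],v[0])) for v in d],[np.degrees(np.arctan2(-v[0],v[1])) for v in(q[0]-q[1],q[3]-q[2])])
E
```

```text
[[ 0.6275 -0.246 ]
 [ 0.6269 -0.4439]
 [ 0.4357 -0.4466]
 [ 0.4291 -0.2466]] [ 0.52980846 -0.34577924] [np.float64(0.1979), np.float64(0.1913), np.float64(0.2002), np.float64(0.1984)]
[np.float64(0.1594397821051349), np.float64(0.7976672409636736)] [np.float64(-0.16668019140050644), np.float64(1.8707808518742288)]
```

```bash
python3 -m pendant '[[[-0.01,0.038,0,0,0,3,-1],[-0.02,0.076,0,0,0,6,-1],[-0.03,0.114,0,0,0,9,-1],[-0.04,0.152,0,0,0,12.9,-1],[-0.052,0.189,0,0,0,12.9,-1]]]' 40
python3 -c "
from h import *
print(go([.560,-.301,.051],.5))"
```

```text
time_s: 4.3
tcp_pos: [0.5664, -0.1071, 0.3415]
eef_rot: [-180.0, 0.2, 0.4]
contact_force: [0.8, 0.4, -1.1]
gripper_width: 0.0358
gripper_force: 40.0
(array([-0.0073,  0.1939,  0.1315]), array([-0.01,  0.16, -0.13]))
```

```bash
python3 -m pendant '[[[-0.002,0.045,0,0,0,0,-1],[-0.004,0.09,0.02,0,0,0,-1],[-0.005,0.135,0.04,0,0,0,-1],[-0.006,0.175,0.05,0,0,0,-1],[-0.007,0.19,0.06,0,0,0,-1]]]' 40
python3 -m pendant '[[[0,0,0.01,0,0,0,-1],[0,0,0.02,0,0,0,-1],[0,0,0.03,0,0,0,-1],[0,0,0.03,0,0,0,-1]]]' 40
python3 - <<'E'
from h import *
print(go([.560,-.301,.051],.5))
im=r.capture("top"); cv2.imwrite("pics/top3.png",im[:,:,::-1])
E
```

```text
time_s: 4.8
tcp_pos: [0.5605, -0.2987, 0.2803]
eef_rot: [-179.9, 0.2, 0.3]
contact_force: [-0.8, 0.3, -0.4]
gripper_width: 0.0353
gripper_force: 40.0
time_s: 5.2
tcp_pos: [0.5614, -0.2943, 0.2514]
eef_rot: [-179.9, 0.1, 0.6]
contact_force: [-1.0, 0.0, -0.4]
gripper_width: 0.0356
gripper_force: 40.0
(array([-0.0014,  0.0067,  0.0414]), array([-0.05,  0.14,  0.08]))
```

```bash
python3 -m pendant '[[[-0.001,0.006,0.015,0,0,0,-1],[-0.001,0.006,0.03,0,0,0,-1],[-0.001,0.006,0.036,0,0,0,-1],[-0.001,0.006,0.039,0,0,0,-1],[-0.001,0.006,0.041,0,0,0,-1]]]' 40
python3 -m pendant '[[[0,0,0,0,0,0,-1],[0,0,0,0,0,0,0.14],[0,0,0,0,0,0,0.14],[0,0,0,0,0,0,0.14]]]' 40
python3 -m pendant '[[[0,0,-0.02,0,0,0,0.14],[0,0,-0.05,0,0,0,0.2],[0,0,-0.09,0,0,0,0.27],[0,0,-0.12,0,0,0,0.27]]]' 40
python3 -c "
from h import *
print(go(die(-.0425,.0425,.16),DY))"
```

```text
time_s: 5.75
tcp_pos: [0.561, -0.3018, 0.2121]
eef_rot: [180.0, -0.0, 0.5]
contact_force: [0.4, 0.1, -1.0]
gripper_width: 0.0352
gripper_force: 40.0
time_s: 6.15
tcp_pos: [0.561, -0.3018, 0.2125]
eef_rot: [180.0, -0.0, 0.5]
contact_force: [0.5, -0.2, -0.0]
gripper_width: 0.0489
gripper_force: 0.0
time_s: 6.55
tcp_pos: [0.561, -0.3019, 0.3347]
eef_rot: [179.9, -0.1, 0.5]
contact_force: [0.8, 0.0, -0.2]
gripper_width: 0.0554
gripper_force: 0.0
(array([-0.0514, -0.3746,  0.0153]), array([  0.06,  -0.09, -12.88]))
```

```bash
python3 -m pendant '[[[-0.006,-0.045,0,0,0,-3,0.27],[-0.012,-0.09,0,0,0,-6,0.27],[-0.018,-0.135,0,0,0,-9,0.27],[-0.024,-0.18,0,0,0,-12.9,0.27],[-0.031,-0.225,0,0,0,-12.9,0.27]]]' 40
python3 -m pendant '[[[0,0,0,0,0,0,0.27],[0,0,0,0,0,0,0.27]]]'
python3 -c "
from h import *
print(go(die(-.0425,.0425,.16),DY))"
```

```text
time_s: 7.05
tcp_pos: [0.5273, -0.0755, 0.3325]
eef_rot: [180.0, -0.1, 13.5]
contact_force: [1.0, 1.0, 0.0]
gripper_width: 0.0555
gripper_force: 0.0
time_s: 7.25
tcp_pos: [0.5278, -0.0759, 0.3327]
eef_rot: [180.0, -0.1, 13.6]
contact_force: [-0.2, 0.5, 0.6]
gripper_width: 0.0551
gripper_force: 0.0
(array([ 0.0137, -0.149 ,  0.0137]), array([ 0.01, -0.06,  0.16]))
```

```bash
python3 -m pendant '[[[0.005,-0.045,0.005,0,0,0,0.27],[0.01,-0.09,0.01,0,0,0,0.27],[0.0135,-0.13,0.014,0,0,0,0.27],[0.0135,-0.149,0.014,0,0,0,0.27],[0.0135,-0.149,0.014,0,0,0,0.27]]]' 40
python3 -m pendant '[[[0,0,0,0,0,0,0.27],[0,0,0.03,0,0,0,0.27]]]'
python3 -c "
from h import *
print(go(die(-.0425,.0425,.064),DY))"
```

```text
time_s: 7.75
tcp_pos: [0.5066, 0.072, 0.3181]
eef_rot: [-180.0, -0.0, 13.5]
contact_force: [-0.0, -0.1, 0.1]
gripper_width: 0.0555
gripper_force: 0.0
time_s: 7.95
tcp_pos: [0.5084, 0.0705, 0.2911]
eef_rot: [-179.9, -0.4, 13.4]
contact_force: [0.9, 0.4, -0.2]
gripper_width: 0.0556
gripper_force: 0.0
(array([-0.0022, -0.0021,  0.068 ]), array([-0.05, -0.42, -0.02]))
```

```bash
python3 -m pendant '[[[0,-0.001,0.03,0,0,0,0.27],[0,-0.001,0.05,0,0,0,0.27],[0,-0.001,0.06,0,0,0,0.27],[0,-0.001,0.066,0,0,0,0.27],[0,-0.001,0.066,0,0,0,0.27]]]' 40
python3 -m pendant '[[[0,0,0,0,0,0,0.27],[0,0,0,0,0,0,-1],[0,0,0,0,0,0,-1],[0,0,0,0,0,0,-1],[0,0,0,0,0,0,-1]]]' 40
python3 -m pendant '[[[0,0,0,0,0,0,-1],[0,0,0,0,0,0,-1]]]' 40
python3 -m pendant '[[[0,0,-0.01,0,0,0,-1],[0,0,-0.04,0,0,0,-1],[0,0,-0.08,0,0,0,-1],[0,0,-0.12,0,0,0,-1],[0,0,-0.12,0,0,0,-1]]]' 40
python3 - <<'E'
from h import *
print(go([.485,-.301,.17],.5))
im=r.capture("top"); cv2.imwrite("pics/top4.png",im[:,:,::-1])
E
```

```text
time_s: 8.45
tcp_pos: [0.5064, 0.0714, 0.2219]
eef_rot: [180.0, 0.0, 13.3]
contact_force: [-0.2, 0.4, -0.2]
gripper_width: 0.0555
gripper_force: 0.0
time_s: 8.95
tcp_pos: [0.5063, 0.0721, 0.2225]
eef_rot: [-180.0, -0.0, 13.4]
contact_force: [-1.6, -0.2, 3.5]
gripper_width: 0.0357
gripper_force: 40.0
time_s: 9.15
tcp_pos: [0.5063, 0.0721, 0.2225]
eef_rot: [-180.0, -0.0, 13.4]
contact_force: [-1.5, 0.2, 5.6]
gripper_width: 0.0353
gripper_force: 40.0
time_s: 9.65
tcp_pos: [0.5076, 0.0725, 0.3481]
eef_rot: [-179.9, -0.6, 13.5]
contact_force: [0.2, -0.6, -0.5]
gripper_width: 0.0356
gripper_force: 40.0
(array([-0.1092,  0.358 ,  0.0176]), array([-0.13, -0.54, 12.97]))
```

```bash
python3 -m pendant '[[[-0.012,0.038,0,0,0,3,-1],[-0.023,0.076,0,0,0,6,-1],[-0.035,0.114,0,0,0,9,-1],[-0.047,0.152,0,0,0,12.9,-1],[-0.058,0.189,0,0,0,12.9,-1]]]' 40
python3 -m pendant '[[[0,0,0,0,0,0,-1],[0,0,0,0,0,0,-1]]]' 40
python3 - <<'E'
from h import *
print(go([.485,-.301,.0495],.5))
im=r.capture("top"); cv2.imwrite("pics/top5.png",im[:,:,::-1])
v=cv2.resize(cv2.imread("pics/top5.png")[195:345,400:600],None,fx=3,fy=3,interpolation=2); cv2.imwrite("pics/v5.png",v)
E
```

```text
time_s: 10.2
tcp_pos: [0.4927, -0.1268, 0.3413]
eef_rot: [-180.0, 0.1, 0.4]
contact_force: [1.9, 0.5, -0.8]
gripper_width: 0.0358
gripper_force: 40.0
time_s: 10.4
tcp_pos: [0.493, -0.1262, 0.3412]
eef_rot: [-180.0, 0.1, 0.4]
contact_force: [0.2, 0.2, -0.9]
gripper_width: 0.0356
gripper_force: 40.0
(array([-0.0089,  0.1748,  0.1327]), array([-0.01,  0.1 , -0.13]))
```

View pics/v5.png

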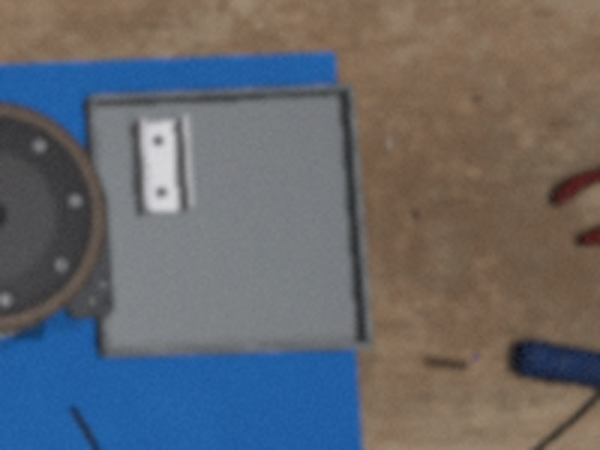

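Bracket 1 lies flat in the tray at (163,165), inside the walls, and the tray hasn't moved. Bracket 2 goes next.

```bash
python3 -m pendant '[[[-0.002,0.045,0,0,0,0,-1],[-0.005,0.09,0.02,0,0,0,-1],[-0.007,0.135,0.05,0,0,0,-1],[-0.009,0.165,0.07,0,0,0,-1],[-0.009,0.175,0.08,0,0,0,-1]]]' 40
python3 -m pendant '[[[0,0,0.01,0,0,0,-1],[0,0,0.02,0,0,0,-1],[0,0,0.03,0,0,0,-1],[0,0,0.03,0,0,0,-1]]]' 40
python3 -c "
from h import *
print(go([.485,-.301,.0495],.5))"
```

```text
time_s: 10.95
tcp_pos: [0.4855, -0.3015, 0.2592]
eef_rot: [-179.9, 0.2, 0.5]
contact_force: [-0.3, 0.5, -0.7]
gripper_width: 0.0356
gripper_force: 40.0
time_s: 11.35
tcp_pos: [0.4861, -0.2991, 0.231]
eef_rot: [-180.0, 0.1, 0.6]
contact_force: [-1.3, 0.9, -0.5]
gripper_width: 0.0357
gripper_force: 40.0
(array([-0.001 ,  0.0019,  0.0225]), array([-0.04,  0.09,  0.09]))
```

```bash
python3 -m pendant '[[[-0.001,0.002,0.008,0,0,0,-1],[-0.001,0.002,0.015,0,0,0,-1],[-0.001,0.002,0.019,0,0,0,-1],[-0.001,0.002,0.022,0,0,0,-1],[-0.001,0.002,0.022,0,0,0,-1]]]' 40
python3 -m pendant '[[[0,0,0,0,0,0,-1],[0,0,0,0,0,0,0.14],[0,0,0,0,0,0,0.14],[0,0,0,0,0,0,0.14]]]' 40
python3 -m pendant '[[[0,0,-0.02,0,0,0,0.14],[0,0,-0.05,0,0,0,0.2],[0,0,-0.09,0,0,0,0.27],[0,0,-0.12,0,0,0,0.27],[0,0,-0.12,0,0,0,0.27]]]' 40
python3 -c "
from h import *
print(go(die(.0425,-.0425,.16),DY))"
```

```text
time_s: 11.85
tcp_pos: [0.485, -0.3024, 0.2096]
eef_rot: [-180.0, 0.0, 0.5]
contact_force: [-0.0, 0.5, 0.0]
gripper_width: 0.0355
gripper_force: 40.0
time_s: 12.25
tcp_pos: [0.4852, -0.3024, 0.2103]
eef_rot: [180.0, -0.0, 0.5]
contact_force: [0.2, 0.6, 0.2]
gripper_width: 0.0489
gripper_force: 0.0
time_s: 12.75
tcp_pos: [0.4864, -0.3029, 0.3351]
eef_rot: [179.8, -0.5, 0.6]
contact_force: [-0.1, 0.0, -0.1]
gripper_width: 0.0558
gripper_force: 0.0
(array([ 0.1251, -0.311 ,  0.0162]), array([  0.22,  -0.43, -12.85]))
```

```bash
python3 -m pendant '[[[0.016,-0.04,0,0,0,-3,0.27],[0.032,-0.08,0,0,0,-6,0.27],[0.048,-0.12,0,0,0,-9,0.27],[0.064,-0.16,0,0,0,-12.9,0.27],[0.08,-0.2,0,0,0,-12.9,0.27]]]' 40
python3 -m pendant '[[[0,0,0,0,0,0,0.27],[0,0,0,0,0,0,0.27]]]'
python3 -c "
from h import *
print(go(die(.0425,-.0425,.16),DY))"
```

```text
time_s: 13.25
tcp_pos: [0.5635, -0.1, 0.3298]
eef_rot: [-180.0, 0.0, 13.5]
contact_force: [1.8, -0.7, 0.3]
gripper_width: 0.0558
gripper_force: 0.0
time_s: 13.45
tcp_pos: [0.5635, -0.1006, 0.3295]
eef_rot: [-180.0, 0.0, 13.5]
contact_force: [0.4, -0.9, 0.3]
gripper_width: 0.0557
gripper_force: 0.0
(array([ 0.0695, -0.0962,  0.0105]), array([-0.01,  0.04,  0.13]))
```

```bash
python3 -m pendant '[[[0.023,-0.032,0,0,0,0,0.27],[0.046,-0.064,0,0,0,0,0.27],[0.0695,-0.096,0.01,0,0,0,0.27],[0.0695,-0.096,0.03,0,0,0,0.27],[0.0695,-0.096,0.04,0,0,0,0.27]]]' 40
python3 -m pendant '[[[0,0,0,0,0,0,0.27],[0,0,0,0,0,0,0.27]]]'
python3 -c "
from h import *
print(go(die(.0425,-.0425,.064),DY))"
```

```text
time_s: 13.95
tcp_pos: [0.6081, 0.0075, 0.2881]
eef_rot: [-180.0, 0.1, 13.4]
contact_force: [-0.3, -0.0, 0.4]
gripper_width: 0.0556
gripper_force: 0.0
time_s: 14.15
tcp_pos: [0.6086, 0.0066, 0.2903]
eef_rot: [180.0, 0.0, 13.3]
contact_force: [0.1, -0.1, 0.3]
gripper_width: 0.056
gripper_force: 0.0
(array([ 0.0006, -0.0026,  0.0673]), array([ 0.02,  0.02, -0.07]))
```

```bash
python3 -m pendant '[[[0,-0.002,0.03,0,0,0,0.27],[0,-0.002,0.05,0,0,0,0.27],[0,-0.002,0.06,0,0,0,0.27],[0,-0.002,0.067,0,0,0,0.27],[0,-0.002,0.067,0,0,0,0.27]]]' 40
python3 -m pendant '[[[0,0,0,0,0,0,0.27],[0,0,0,0,0,0,-1],[0,0,0,0,0,0,-1],[0,0,0,0,0,0,-1],[0,0,0,0,0,0,-1]]]' 40
python3 -m pendant '[[[0,0,0,0,0,0,-1],[0,0,0,0,0,0,-1]]]' 40
python3 -m pendant '[[[0,0,-0.01,0,0,0,-1],[0,0,-0.04,0,0,0,-1],[0,0,-0.08,0,0,0,-1],[0,0,-0.12,0,0,0,-1],[0,0,-0.12,0,0,0,-1]]]' 40
python3 - <<'E'
from h import *
print(go([.575,-.391,.17],.5))
im=r.capture("top"); cv2.imwrite("pics/top6.png",im[:,:,::-1])
E
```

```text
time_s: 14.65
tcp_pos: [0.6083, 0.0094, 0.2231]
eef_rot: [180.0, 0.0, 13.4]
contact_force: [-0.2, 2.0, 0.5]
gripper_width: 0.0555
gripper_force: 0.0
time_s: 15.15
tcp_pos: [0.6084, 0.0098, 0.2236]
eef_rot: [180.0, -0.0, 13.4]
contact_force: [0.4, 0.9, 3.8]
gripper_width: 0.0356
gripper_force: 40.0
time_s: 15.35
tcp_pos: [0.6084, 0.0098, 0.2235]
eef_rot: [180.0, -0.0, 13.4]
contact_force: [-1.5, -0.1, 6.4]
gripper_width: 0.0356
gripper_force: 40.0
time_s: 15.85
tcp_pos: [0.6098, 0.01, 0.3497]
eef_rot: [180.0, -0.6, 13.5]
contact_force: [0.3, -0.6, -0.2]
gripper_width: 0.0355
gripper_force: 40.0
(array([-0.1274,  0.3818,  0.0197]), array([-0.03, -0.57, 12.96]))
```

```bash
python3 -m pendant '[[[-0.012,0.037,0,0,0,3,-1],[-0.024,0.074,0,0,0,6,-1],[-0.037,0.111,0,0,0,9,-1],[-0.05,0.15,0,0,0,12.9,-1],[-0.062,0.187,0,0,0,12.9,-1]]]' 40
python3 -m pendant '[[[0,0,0,0,0,0,-1],[0,0,0,0,0,0,-1]]]' 40
python3 - <<'E'
from h import *
print(go([.575,-.391,.0505],.5))
im=r.capture("top"); cv2.imwrite("pics/top7.png",im[:,:,::-1])
a=cv2.imread("pics/top5.png",0)[220:320,450:530].astype(int);b=cv2.imread("pics/top7.png",0)[220:320,450:530]
print(np.abs(a-b).mean(), (np.abs(a-b)>30).sum())
E
```

```text
time_s: 16.4
tcp_pos: [0.5905, -0.188, 0.3419]
eef_rot: [-180.0, 0.1, 0.4]
contact_force: [1.0, 0.1, -0.9]
gripper_width: 0.0354
gripper_force: 40.0
time_s: 16.6
tcp_pos: [0.5907, -0.1875, 0.3418]
eef_rot: [-180.0, 0.1, 0.4]
contact_force: [0.3, 1.1, -1.6]
gripper_width: 0.0358
gripper_force: 40.0
(array([-0.0167,  0.2035,  0.1322]), array([-0.03,  0.12, -0.13]))
11.675375 713
```

```bash
python3 -m pendant '[[[-0.004,0.045,0,0,0,0,-1],[-0.008,0.09,0,0,0,0,-1],[-0.012,0.135,0.02,0,0,0,-1],[-0.016,0.175,0.04,0,0,0,-1],[-0.0165,0.203,0.06,0,0,0,-1]]]' 40
python3 -m pendant '[[[0,0,0.01,0,0,0,-1],[0,0,0.02,0,0,0,-1],[0,0,0.03,0,0,0,-1],[0,0,0.03,0,0,0,-1]]]' 40
python3 - <<'E'
from h import *
print(go([.575,-.391,.0505],.5))
a=cv2.imread("pics/top5.png",0);b=cv2.imread("pics/top7.png",0)
for s in(np.s_[215:320,500:530],np.s_[300:325,425:530]): print((np.abs(a[s].astype(int)-b[s])>30).sum())
E
```

```text
time_s: 17.15
tcp_pos: [0.5765, -0.3906, 0.2819]
eef_rot: [-180.0, 0.0, 0.5]
contact_force: [0.4, 0.4, -0.9]
gripper_width: 0.0353
gripper_force: 40.0
time_s: 17.55
tcp_pos: [0.5767, -0.388, 0.2517]
eef_rot: [-179.9, 0.1, 0.6]
contact_force: [-0.5, -0.4, -0.8]
gripper_width: 0.0351
gripper_force: 40.0
(array([-0.0017,  0.003 ,  0.0422]), array([-0.06,  0.1 ,  0.1 ]))
0
71
```

```bash
python3 -m pendant '[[[-0.001,0.003,0.015,0,0,0,-1],[-0.001,0.003,0.03,0,0,0,-1],[-0.001,0.003,0.037,0,0,0,-1],[-0.001,0.003,0.041,0,0,0,-1],[-0.001,0.003,0.042,0,0,0,-1]]]' 40
python3 -m pendant '[[[0,0,0,0,0,0,-1],[0,0,0,0,0,0,0.14],[0,0,0,0,0,0,0.14],[0,0,0,0,0,0,0.14]]]' 40
python3 -m pendant '[[[0,0,-0.02,0,0,0,0.14],[0,0,-0.05,0,0,0,0.2],[0,0,-0.09,0,0,0,0.27],[0,0,-0.12,0,0,0,0.27],[0,0,-0.12,0,0,0,0.27]]]' 40
python3 -c "
from h import *
print(go(die(-.0425,-.0425,.16),DY))"
```

```text
time_s: 18.05
tcp_pos: [0.5755, -0.3926, 0.2103]
eef_rot: [-180.0, 0.1, 0.5]
contact_force: [1.2, -0.0, -1.6]
gripper_width: 0.0356
gripper_force: 40.0
time_s: 18.45
tcp_pos: [0.5758, -0.3927, 0.2116]
eef_rot: [180.0, -0.0, 0.5]
contact_force: [0.5, -0.2, -0.4]
gripper_width: 0.049
gripper_force: 0.0
time_s: 18.95
tcp_pos: [0.5768, -0.3934, 0.3373]
eef_rot: [179.7, -0.5, 0.6]
contact_force: [-0.2, -0.1, 0.4]
gripper_width: 0.0555
gripper_force: 0.0
(array([-0.0473, -0.3834,  0.0162]), array([  0.31,  -0.44, -12.85]))
```

```bash
python3 -m pendant '[[[-0.006,-0.045,0,0,0,-3,0.27],[-0.012,-0.09,0,0,0,-6,0.27],[-0.018,-0.135,0,0,0,-9,0.27],[-0.024,-0.18,0,0,0,-12.9,0.27],[-0.03,-0.225,0,0,0,-12.9,0.27]]]' 40
python3 -m pendant '[[[0,0,0,0,0,0,0.27],[0,0,0,0,0,0,0.27]]]'
python3 -c "
from h import *
print(go(die(-.0425,-.0425,.16),DY))"
```

```text
time_s: 19.45
tcp_pos: [0.543, -0.1664, 0.3311]
eef_rot: [180.0, -0.0, 13.5]
contact_force: [1.0, -0.2, 0.9]
gripper_width: 0.0559
gripper_force: 0.0
time_s: 19.65
tcp_pos: [0.5437, -0.1668, 0.3316]
eef_rot: [180.0, -0.1, 13.6]
contact_force: [0.9, -0.9, -0.3]
gripper_width: 0.0553
gripper_force: 0.0
(array([ 0.0193, -0.1561,  0.0125]), array([ 0.02, -0.06,  0.15]))
```

```bash
python3 -m pendant '[[[0.005,-0.045,0,0,0,0,0.27],[0.01,-0.09,0,0,0,0,0.27],[0.015,-0.13,0,0,0,0,0.27],[0.019,-0.157,0.02,0,0,0,0.27],[0.019,-0.157,0.04,0,0,0,0.27]]]' 40
python3 -m pendant '[[[0,0,0,0,0,0,0.27],[0,0,0,0,0,0,0.27]]]'
python3 -c "
from h import *
print(go(die(-.0425,-.0425,.064),DY))"
```

```text
time_s: 20.15
tcp_pos: [0.5263, -0.0092, 0.2913]
eef_rot: [-180.0, -0.2, 13.5]
contact_force: [0.6, -0.5, 0.7]
gripper_width: 0.0554
gripper_force: 0.0
time_s: 20.35
tcp_pos: [0.5261, -0.0117, 0.2911]
eef_rot: [180.0, 0.1, 13.4]
contact_force: [-0.1, -0.4, -0.5]
gripper_width: 0.0558
gripper_force: 0.0
(array([ 0.0001, -0.0012,  0.0681]), array([ 0.03,  0.05, -0.05]))
```

```bash
python3 -m pendant '[[[0,-0.001,0.03,0,0,0,0.27],[0,-0.001,0.05,0,0,0,0.27],[0,-0.001,0.06,0,0,0,0.27],[0,-0.001,0.067,0,0,0,0.27],[0,-0.001,0.067,0,0,0,0.27]]]' 40
python3 -m pendant '[[[0,0,0,0,0,0,0.27],[0,0,0,0,0,0,-1],[0,0,0,0,0,0,-1],[0,0,0,0,0,0,-1],[0,0,0,0,0,0,-1]]]' 40
python3 -m pendant '[[[0,0,0,0,0,0,-1],[0,0,0,0,0,0,-1]]]' 40
python3 -m pendant '[[[0,0,-0.01,0,0,0,-1],[0,0,-0.04,0,0,0,-1],[0,0,-0.08,0,0,0,-1],[0,0,-0.12,0,0,0,-1],[0,0,-0.12,0,0,0,-1]]]' 40
python3 - <<'E'
from h import *
print(go([.485,-.391,.17],.5))
E
```

```text
time_s: 20.85
tcp_pos: [0.5258, -0.0103, 0.224]
eef_rot: [180.0, 0.0, 13.4]
contact_force: [0.0, -0.2, -0.4]
gripper_width: 0.0557
gripper_force: 0.0
time_s: 21.35
tcp_pos: [0.5257, -0.0098, 0.2245]
eef_rot: [180.0, -0.0, 13.4]
contact_force: [-1.6, -0.0, 3.0]
gripper_width: 0.0356
gripper_force: 40.0
time_s: 21.55
tcp_pos: [0.5256, -0.0098, 0.2245]
eef_rot: [180.0, -0.0, 13.4]
contact_force: [-0.4, 0.1, 5.2]
gripper_width: 0.0353
gripper_force: 40.0
time_s: 22.05
tcp_pos: [0.527, -0.0096, 0.3501]
eef_rot: [180.0, -0.6, 13.5]
contact_force: [0.3, 0.3, -0.6]
gripper_width: 0.0351
gripper_force: 40.0
(array([-0.1299,  0.3612,  0.02  ]), array([-0.04, -0.55, 12.97]))
```

```bash
python3 -m pendant '[[[-0.012,0.035,0,0,0,3,-1],[-0.025,0.07,0,0,0,6,-1],[-0.038,0.105,0,0,0,9,-1],[-0.052,0.145,0,0,0,12.9,-1],[-0.065,0.18,0,0,0,12.9,-1]]]' 40
python3 -m pendant '[[[0,0,0,0,0,0,-1],[0,0,0,0,0,0,-1]]]' 40
python3 - <<'E'
from h import *
print(go([.485,-.391,.0515],.5))
im=r.capture("top"); cv2.imwrite("pics/top8.png",im[:,:,::-1])
v=cv2.resize(cv2.imread("pics/top8.png")[195:345,380:580],None,fx=3,fy=3,interpolation=2); cv2.imwrite("pics/v8.png",v)
E
```

```text
time_s: 22.55
tcp_pos: [0.5034, -0.2015, 0.3441]
eef_rot: [-180.0, 0.0, 0.4]
contact_force: [0.3, 0.5, -0.5]
gripper_width: 0.0354
gripper_force: 40.0
time_s: 22.75
tcp_pos: [0.5035, -0.2008, 0.3437]
eef_rot: [-180.0, 0.0, 0.4]
contact_force: [0.6, 1.1, -1.2]
gripper_width: 0.0357
gripper_force: 40.0
(array([-0.0197,  0.1901,  0.1332]), array([-0.02,  0.04, -0.13]))
```

View pics/v8.png

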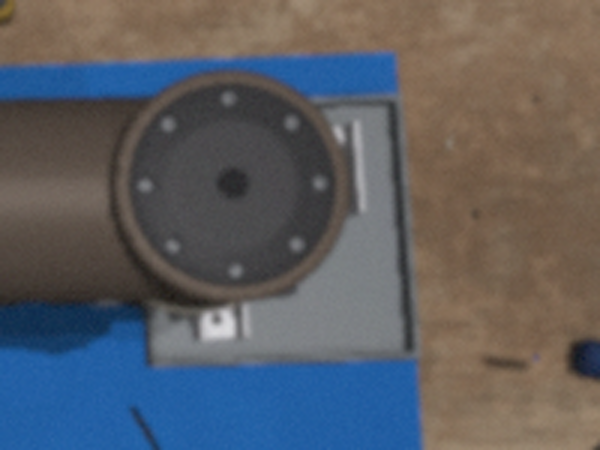

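The tray has shifted a little: its right edge went from u≈523 to 518 and its bottom edge moved down about 3 px, so roughly (-7, +9) mm. The brackets moved with it. I'll aim the fourth at (.478,-.382).

```bash
python3 -m pendant '[[[-0.006,0.045,0,0,0,0,-1],[-0.012,0.09,0,0,0,0.5,-1],[-0.018,0.135,0.02,0,0,1,-1],[-0.024,0.165,0.04,0,0,1,-1],[-0.0265,0.181,0.06,0,0,1,-1]]]' 40
python3 -m pendant '[[[0,0,0.01,0,0,0,-1],[0,0,0.02,0,0,0,-1],[0,0,0.03,0,0,0,-1],[0,0,0.03,0,0,0,-1]]]' 40
python3 - <<'E'
from h import *
print(go([.478,-.382,.0515],-.5))
for n in("top","scene"):
    im=r.capture(n); cv2.imwrite(f"pics/{n}9.png",im[:,:,::-1])
v=cv2.resize(cv2.imread("pics/scene9.png")[230:380,340:500],None,fx=4,fy=4,interpolation=2); cv2.imwrite("pics/v9.png",v)
E
```

```text
time_s: 23.3
tcp_pos: [0.4791, -0.3822, 0.2833]
eef_rot: [180.0, -0.0, -0.5]
contact_force: [0.2, 0.6, -1.0]
gripper_width: 0.0352
gripper_force: 40.0
time_s: 23.7
tcp_pos: [0.4793, -0.3799, 0.2531]
eef_rot: [-180.0, 0.1, -0.4]
contact_force: [0.7, -0.2, -0.6]
gripper_width: 0.0352
gripper_force: 40.0
(array([-0.0012,  0.0022,  0.0426]), array([-0.05,  0.08,  0.09]))
```

View pics/v9.png

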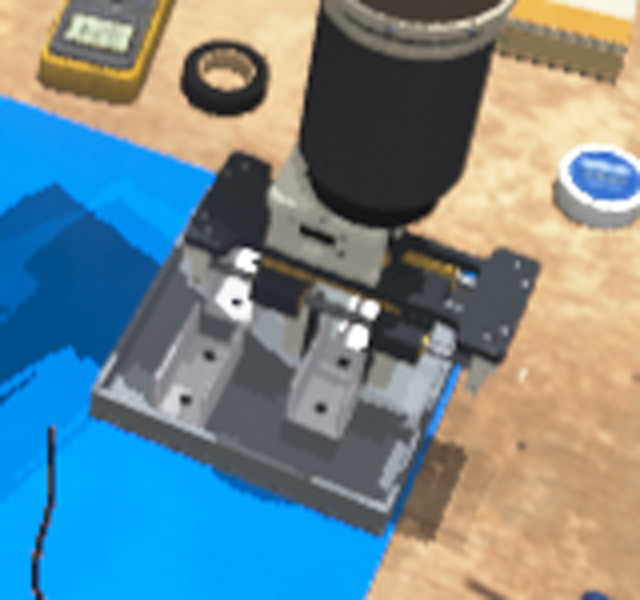

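The held bracket at (330,390) is over the free corner, and bracket 2 at (200,360) is well clear. I'll lower and release it.

```bash
python3 -m pendant '[[[-0.001,0.002,0.015,0,0,0,-1],[-0.001,0.002,0.03,0,0,0,-1],[-0.001,0.002,0.037,0,0,0,-1],[-0.001,0.002,0.041,0,0,0,-1],[-0.001,0.002,0.042,0,0,0,-1]]]' 40
python3 -m pendant '[[[0,0,0,0,0,0,-1],[0,0,0,0,0,0,0.14],[0,0,0,0,0,0,0.14],[0,0,0,0,0,0,0.14]]]' 40
python3 -m pendant '[[[0,0,-0.02,0,0,0,0.14],[0,0,-0.05,0,0,0,0.14],[0,0,-0.1,0,0,0,0],[0,0,-0.15,0,0,0,-0.1],[0,0,-0.2,0,0,0,-0.1]]]' 40
python3 -c "
from h import *
print(go([.4725,.3177,.25],2.9))"
```

```text
time_s: 24.3
tcp_pos: [0.4784, -0.3832, 0.2123]
eef_rot: [180.0, -0.0, -0.5]
contact_force: [-0.8, 0.8, -0.9]
gripper_width: 0.0352
gripper_force: 40.0
time_s: 24.7
tcp_pos: [0.4782, -0.3833, 0.2125]
eef_rot: [180.0, -0.0, -0.5]
contact_force: [-0.0, 0.8, -0.2]
gripper_width: 0.049
gripper_force: 0.0
time_s: 25.2
tcp_pos: [0.4777, -0.3831, 0.4144]
eef_rot: [180.0, -0.0, -0.5]
contact_force: [2.0, -0.9, -0.0]
gripper_width: 0.0401
gripper_force: 0.0
(array([-0.0112, -0.7007,  0.0052]), array([ 0.01, -0.01, -3.39]))
```

```bash
python3 -m pendant '[[[0,-0.04,0,0,0,0,-0.1],[0,-0.085,0,0,0,0,-0.1],[0,-0.13,0,0,0,-1,-0.1],[0,-0.175,0,0,0,-2,-0.1],[0,-0.22,0,0,0,-3.4,-0.1]]]' 40
python3 -m pendant '[[[0,-0.045,0,0,0,0,-0.1],[0,-0.09,0,0,0,0,-0.1],[0,-0.135,0,0,0,0,-0.1],[0,-0.18,0,0,0,0,-0.1],[0,-0.21,0,0,0,0,-0.1]]]' 40
python3 -m pendant '[[[0,0,0,0,0,0,-0.1],[0,0,0,0,0,0,-0.1]]]' 40
python3 - <<'E'
from h import *
print(go([.4725,.3177,.25],2.9))
for n in("top","scene"):
    im=r.capture(n); cv2.imwrite(f"pics/{n}10.png",im[:,:,::-1])
a=cv2.resize(cv2.imread("pics/top10.png")[245:355,150:250],None,fx=4,fy=4,interpolation=2)
b=cv2.resize(cv2.imread("pics/scene10.png")[190:290,165:265],(400,440),interpolation=2)
cv2.imwrite("pics/v10.png",np.hstack([a,b]))
E
```

```text
time_s: 25.7
tcp_pos: [0.4795, -0.1617, 0.4125]
eef_rot: [180.0, -0.1, 2.9]
contact_force: [1.6, 0.2, 0.2]
gripper_width: 0.0395
gripper_force: 0.0
time_s: 26.2
tcp_pos: [0.4687, 0.0488, 0.4126]
eef_rot: [-180.0, -0.1, 3.0]
contact_force: [0.7, -0.4, -0.5]
gripper_width: 0.0394
gripper_force: 0.0
time_s: 26.4
tcp_pos: [0.4692, 0.047, 0.4123]
eef_rot: [-180.0, -0.0, 3.0]
contact_force: [-0.4, -0.6, -0.3]
gripper_width: 0.0393
gripper_force: 0.0
(array([ 0.0176, -0.2701,  0.0033]), array([-0.01, -0.02,  0.12]))
```

View pics/v10.png

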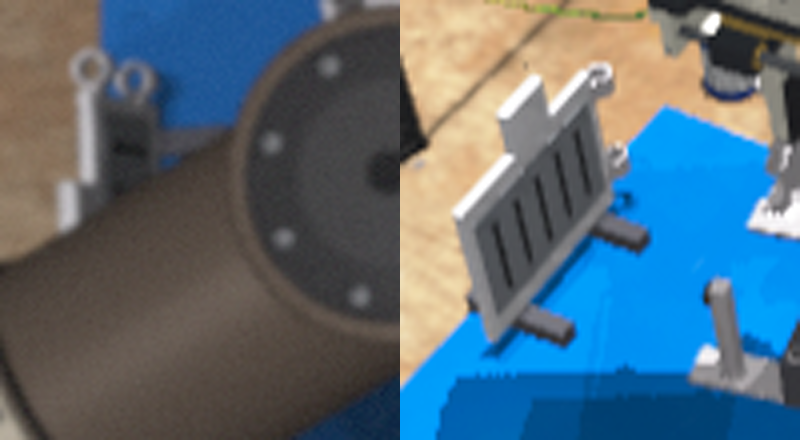

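The gate is unmoved, with its upper knuckle ring at (90,70) in the left half as before and the tab top at (522,95) in the right half. I'll cross-check the tab and knuckle by triangulation, then move.

```bash
python3 -m pendant '[[[0.004,-0.045,0,0,0,0,-0.1],[0.008,-0.09,0,0,0,0,-0.1],[0.012,-0.135,0,0,0,0,-0.1],[0.016,-0.18,0,0,0,0,-0.1],[0.0175,-0.225,0,0,0,0,-0.1]]]' 40
python3 -m pendant '[[[0,-0.03,0,0,0,0,-0.1],[0,-0.045,0,0,0,0,-0.1],[0,-0.045,0,0,0,0,-0.1]]]' 40
python3 - <<'E'
from h import *
print(go([.4725,.3177,.155],2.9))
print("tab",tri(uncrop((48,384),4,(155,205)),(165+122.5/4-.5,190+95.5/4.4-.5)).round(4))
print("ktop",tri(uncrop((90,70),4,(150,245)),(165+200.5/4-.5,190+79/4.4-.5)).round(4))
E
```

```text
time_s: 27.0
tcp_pos: [0.4759, 0.2726, 0.4121]
eef_rot: [-180.0, -0.0, 2.8]
contact_force: [1.3, 0.0, -0.2]
gripper_width: 0.0395
gripper_force: 0.0
time_s: 27.3
tcp_pos: [0.4735, 0.3177, 0.4115]
eef_rot: [180.0, 0.0, 2.9]
contact_force: [-1.2, -0.6, -0.3]
gripper_width: 0.04
gripper_force: 0.0
(array([-0.001 , -0.0002,  0.0975]), array([0.04, 0.03, 0.02]))
tab [0.4734 0.318  0.1612]
ktop [0.5586 0.3244 0.1096]
```

```bash
python3 -m pendant '[[[-0.001,0,0.03,0,0,0,-0.1],[-0.001,0,0.055,0,0,0,-0.1],[-0.001,0,0.075,0,0,0,-0.1],[-0.001,0,0.09,0,0,0,-0.1],[-0.001,0,0.095,0,0,0,-0.1]]]' 60
python3 -m pendant '[[[0,0,0,0,0,0,-0.1],[0,0,0,0,0,0,-0.6],[0,0,0,0,0,0,-1],[0,0,0,0,0,0,-1],[0,0,0,0,0,0,-1]]]' 10
python3 -m pendant '[[[0,0,0,0,0,0,-1],[0,0,0,0,0,0,-1],[0,0,0,0,0,0,-1]]]' 60
python3 - <<'E'
from h import *
s=r.get_state(); print(s["tcp_pos"],s["eef_rot"],s["contact_force"],s["moment"])
for n in("top","scene"):
    im=r.capture(n); cv2.imwrite(f"pics/{n}11.png",im[:,:,::-1])
a=cv2.resize(cv2.imread("pics/top11.png")[195:305,150:250],None,fx=4,fy=4,interpolation=2)
b=cv2.resize(cv2.imread("pics/scene11.png")[180:280,180:280],(400,440),interpolation=2)
cv2.imwrite("pics/v11.png",np.hstack([a,b]))
E
```

```text
time_s: 27.8
tcp_pos: [0.4722, 0.3149, 0.3156]
eef_rot: [179.9, 0.1, 2.8]
contact_force: [0.3, -0.4, 0.6]
gripper_width: 0.0395
gripper_force: 0.0
time_s: 28.3
tcp_pos: [0.4721, 0.3171, 0.3176]
eef_rot: [-180.0, -0.0, 2.9]
contact_force: [-0.2, -0.4, -0.7]
gripper_width: 0.0128
gripper_force: 0.0
time_s: 28.6
tcp_pos: [0.4721, 0.3173, 0.3174]
eef_rot: [-180.0, -0.0, 2.9]
contact_force: [-0.9, 1.5, 3.1]
gripper_width: 0.0101
gripper_force: 60.0
[0.47213156 0.31733652 0.31741463] [-1.79960995e+02 -3.04456451e-02  2.92965902e+00] [-0.89018138  1.51409831  3.09960345] [ 0.55064309  0.52613867 -0.05009022]
```

View pics/v11.png

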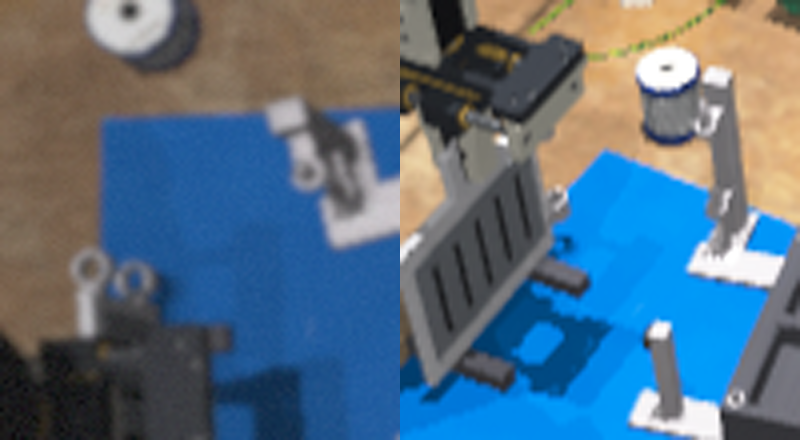

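The gate is gripped by its tab. The top view shows the knuckle rings at (90,268) and (135,278) and the upper pin at (308,175). I'll lift it and stage it beside the pins, so that the knuckles and pins can be compared in the same pictures.

```bash
python3 -m pendant '[[[0,0,-0.005,0,0,0,-1],[0,0,-0.015,0,0,0,-1],[0,0,-0.03,0,0,0,-1],[0,0,-0.045,0,0,0,-1],[0,0,-0.055,0,0,0,-1]]]' 60
python3 -m pendant '[[[0,0,0,0,0,0,-1],[0,0,0,0,0,0,-1],[0,0,0,0,0,0,-1]]]' 60
python3 - <<'E'
from h import *
s=r.get_state(); print(s["tcp_pos"],s["eef_rot"],s["contact_force"],s["moment"])
print(go(die(0,.19,.2145),DY),die(0,.19),die(.085,.145))
E
```

```text
time_s: 29.2
tcp_pos: [0.4721, 0.3168, 0.3731]
eef_rot: [180.0, -0.0, 2.9]
contact_force: [0.1, 0.0, -4.7]
gripper_width: 0.0096
gripper_force: 60.0
time_s: 29.5
tcp_pos: [0.4718, 0.3167, 0.3711]
eef_rot: [179.9, 0.1, 2.9]
contact_force: [-0.2, 0.7, -5.1]
gripper_width: 0.0096
gripper_force: 60.0
[0.47184736 0.31669456 0.37110508] [1.79940227e+02 7.60802617e-02 2.89182646e+00] [-0.22827932  0.6506459  -5.13803658] [-0.01157793  0.0287361  -0.0001736 ]
(array([ 0.0369,  0.0931, -0.0023]), array([  0.05,   0.08, -10.51])) [0.5133679  0.22552742 0.        ] [0.6064825  0.20145107 0.        ]
```

```bash
python3 -m pendant '[[[0.007,0.018,0,0,0,-2,-1],[0.015,0.037,0,0,0,-4,-1],[0.022,0.056,0,0,0,-6,-1],[0.03,0.075,0,0,0,-8,-1],[0.037,0.093,0,0,0,-10.5,-1]]]' 60
python3 -m pendant '[[[0,0,0,0,0,0,-1],[0,0,0,0,0,0,-1],[0,0,0,0,0,0,-1]]]' 60
python3 - <<'E'
from h import *
s=r.get_state(); print(s["tcp_pos"],s["eef_rot"],s["contact_force"])
ims={}
for n in("top","scene"):
    ims[n]=r.capture(n)[:,:,::-1].copy(); cv2.imwrite(f"pics/{n}12.png",ims[n])
k=s["tcp_pos"]+Ro.from_euler("z",s["eef_rot"][2],degrees=True).apply([.085,0,0]); fz=s["tcp_pos"][2]-.3174
out=[]
for n in("top","scene"):
    c=(proj(n,die(.085,.16,.12))).astype(int); o=c-[25,37]; f=8
    v=cv2.resize(ims[n][o[1]:o[1]+75,o[0]:o[0]+50],None,fx=f,fy=f,interpolation=2)
    print(n,"origin",o)
    for X,col in((die(.085,.145,.125),(0,0,255)),(die(.085,.145,.143),(0,255,255)),(die(.085,.145,.05),(255,0,255)),(die(.085,.145,.068),(0,255,0)),([k[0],k[1],fz+.121],(255,255,0)),([k[0],k[1],fz+.046],(0,165,255))):
        q=(proj(n,X)-o+.5)*f-.5; print(q.round(1)); cv2.circle(v,tuple(q.round().astype(int)),2,col,-1)
    out.append(v)
cv2.imwrite("pics/v12.png",np.hstack(out))
E
```

```text
time_s: 30.0
tcp_pos: [0.5139, 0.2251, 0.3711]
eef_rot: [180.0, 0.1, 13.5]
contact_force: [-0.6, 0.6, -5.2]
gripper_width: 0.0098
gripper_force: 60.0
time_s: 30.3
tcp_pos: [0.5136, 0.2264, 0.3716]
eef_rot: [180.0, 0.0, 13.4]
contact_force: [0.5, -0.2, -4.9]
gripper_width: 0.0095
gripper_force: 60.0
[0.51360585 0.22636379 0.37163382] [1.79992831e+02 3.44808967e-02 1.33850404e+01] [ 0.49893915 -0.2338271  -4.93638472]
top origin [195 202]
[254.5 285.2]
[238.6 276.2]
[316.1 319.7]
[302.  311.8]
[ 39.2 304.4]
[116.4 339.1]
scene origin [226 169]
[241.3 302.4]
[236.  265.3]
[262.5 450.8]
[257.5 416.1]
[110.8 178.2]
[136.7 333.3]
```

View pics/v12.png

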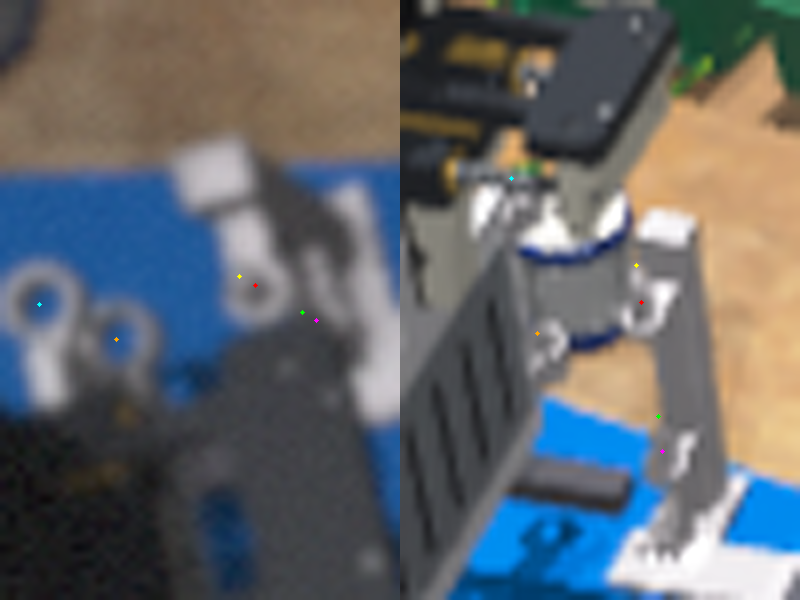

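The top view's ring centres (40,300) and (117,338) match the predicted knuckle dots at (39,304) and (116,339). The upper pin's shoulder at about (257,290) matches its prediction of (254,285) once the arm's depth is counted. I'll slide in sideways.

```bash
cat >> h.py <<'E'
def dl():
    s=r.get_state(); p=Ro.from_euler("z",-DY,degrees=True).apply(s["tcp_pos"]-DO); print("die-frame tcp",(p*1e3).round(2),"feet",round((s["tcp_pos"][2]-.3174)*1e3,2),"rot",s["eef_rot"].round(2),"F",s["contact_force"].round(1),"M",s["moment"].round(2),"w",round(s["gripper_width"],4))
E
python3 -c "
from h import *
dl(); print(go(die(0,.145,.2126),DY))"
```

```text
die-frame tcp [  0.42 190.96 371.85] feet 54.45 rot [1.800e+02 2.000e-02 1.343e+01] F [-0.1  0.7 -4.7] M [-0.04 -0.01 -0.06] w 0.0099
(array([-0.0004,  0.046 ,  0.0003]), array([0.  , 0.02, 0.03]))
```

```bash
python3 -m pendant '[[[-0.001,0.012,0,0,0,0,-1],[-0.001,0.024,0,0,0,0,-1],[-0.001,0.034,0,0,0,0,-1],[-0.001,0.042,0,0,0,0,-1],[-0.001,0.046,0,0,0,0,-1]]]' 60
python3 -m pendant '[[[0,0,0,0,0,0,-1],[0,0,0,0,0,0,-1],[0,0,0,0,0,0,-1]]]' 60
python3 - <<'E'
from h import *
dl(); s=r.get_state()
ims={}
for n in("top","scene"):
    ims[n]=r.capture(n)[:,:,::-1].copy(); cv2.imwrite(f"pics/{n}13.png",ims[n])
out=[]
k=s["tcp_pos"]+Ro.from_euler("z",s["eef_rot"][2],degrees=True).apply([.0855,0,0]); fz=s["tcp_pos"][2]-.3174
for n in("top","scene"):
    c=(proj(n,die(.085,.145,.11))).astype(int); o=c-[20,25]; f=10
    v=cv2.resize(ims[n][o[1]:o[1]+55,o[0]:o[0]+40],None,fx=f,fy=f,interpolation=2)
    for X,col in((die(.085,.145,.143),(0,255,255)),(die(.085,.145,.068),(0,255,0)),([k[0],k[1],fz+.121],(255,255,0)),([k[0],k[1],fz+.046],(0,165,255))):
        q=(proj(n,X)-o+.5)*f-.5; print(n,q.round(1)); cv2.circle(v,tuple(q.round().astype(int)),2,col,-1)
    out.append(v)
cv2.imwrite("pics/v13.png",np.hstack(out))
E
```

```text
time_s: 30.9
tcp_pos: [0.5237, 0.18, 0.3721]
eef_rot: [180.0, -0.0, 13.4]
contact_force: [1.0, -1.4, -4.5]
gripper_width: 0.0101
gripper_force: 60.0
time_s: 31.2
tcp_pos: [0.5235, 0.1812, 0.3721]
eef_rot: [-180.0, -0.0, 13.4]
contact_force: [-0.1, 0.2, -4.5]
gripper_width: 0.0096
gripper_force: 60.0
die-frame tcp [ -0.42 144.57 372.05] feet 54.65 rot [-1.800e+02 -1.000e-02  1.342e+01] F [-0.1  0.2 -4.5] M [-0.04  0.03  0.01] w 0.0096
top [178.3 235.4]
top [257.6 279.8]
top [142.4 213.4]
top [226.  260.3]
scene [195.2 171.7]
scene [222.1 360.3]
scene [184.2  85.4]
scene [211.9 279.8]
```

View pics/v13.png

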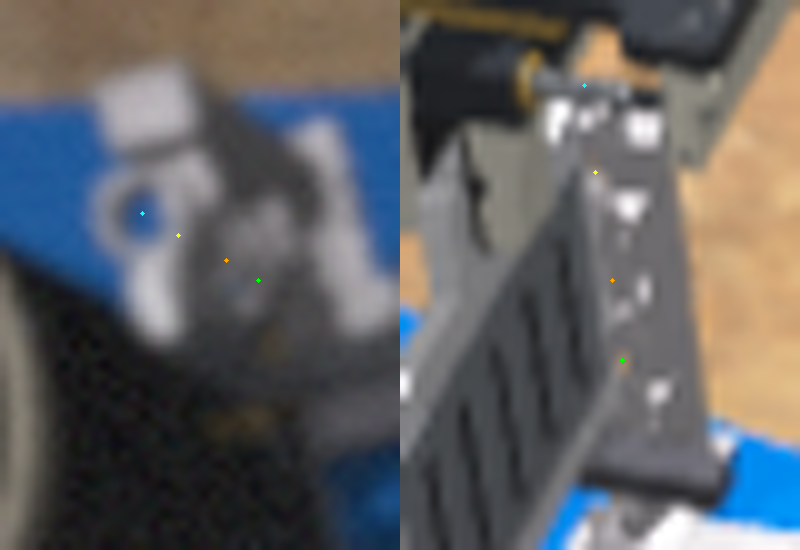

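The knuckle ring's centre (138,213) agrees with its predicted dot (142,213), there's no contact force, and the knuckles are over the pins. I'll lower in small steps and watch the force.

```bash
python3 -m pendant '[[[0,0,0.004,0,0,0,-1],[0,0,0.008,0,0,0,-1],[0,0,0.012,0,0,0,-1],[0,0,0.015,0,0,0,-1],[0,0,0.015,0,0,0,-1]]]' 60
python3 -m pendant '[[[0,0,0.001,0,0,0,-1],[0,0,0.002,0,0,0,-1],[0,0,0.003,0,0,0,-1],[0,0,0.004,0,0,0,-1],[0,0,0.004,0,0,0,-1]]]' 60 | sed -n 2,4p
python3 -c "
from h import *
dl()"
```

```text
time_s: 31.8
tcp_pos: [0.5233, 0.1809, 0.3563]
eef_rot: [180.0, 0.1, 13.4]
contact_force: [0.1, -0.3, -5.1]
gripper_width: 0.0097
gripper_force: 60.0
tcp_pos: [0.5234, 0.181, 0.3529]
eef_rot: [180.0, 0.0, 13.4]
contact_force: [-0.6, 1.2, -4.7]
die-frame tcp [ -0.53 144.33 352.92] feet 35.52 rot [1.800e+02 1.000e-02 1.341e+01] F [-0.6  1.2 -4.7] M [-0.06 -0.08 -0.03] w 0.0099
```

```bash
python3 -m pendant '[[[0,0,0.001,0,0,0,-1],[0,0,0.002,0,0,0,-1],[0,0,0.003,0,0,0,-1],[0,0,0.004,0,0,0,-1],[0,0,0.004,0,0,0,-1]]]' 60 | sed -n 2,4p
python3 -c "
from h import *
dl()"
```

```text
tcp_pos: [0.5234, 0.181, 0.3489]
eef_rot: [180.0, 0.0, 13.4]
contact_force: [-0.3, -0.2, -5.7]
die-frame tcp [ -0.54 144.33 348.87] feet 31.47 rot [1.7999e+02 2.0000e-02 1.3410e+01] F [-0.3 -0.2 -5.7] M [-0.04 -0.01  0.05] w 0.0096
```

```bash
python3 -m pendant '[[[0,0,0.002,0,0,0,-1],[0,0,0.004,0,0,0,-1],[0,0,0.006,0,0,0,-1],[0,0,0.008,0,0,0,-1],[0,0,0.008,0,0,0,-1]]]' 60 | sed -n 2,4p
python3 -c "
from h import *
dl()"
python3 -m pendant '[[[0,0,0.001,0,0,0,-1],[0,0,0.002,0,0,0,-1],[0,0,0.003,0,0,0,-1],[0,0,0.003,0,0,0,-1]]]' 60 | sed -n 2,4p
python3 -c "
from h import *
dl()"
```

```text
tcp_pos: [0.5234, 0.181, 0.3406]
eef_rot: [180.0, 0.0, 13.4]
contact_force: [-0.1, 0.3, -5.1]
die-frame tcp [ -0.61 144.32 340.63] feet 23.23 rot [1.7999e+02 4.0000e-02 1.3400e+01] F [-0.1  0.3 -5.1] M [-0.06 -0.04  0.  ] w 0.0097
tcp_pos: [0.5234, 0.181, 0.3379]
eef_rot: [180.0, 0.0, 13.4]
contact_force: [0.2, -0.4, -5.7]
die-frame tcp [ -0.54 144.33 337.92] feet 20.52 rot [1.800e+02 1.000e-02 1.341e+01] F [ 0.2 -0.4 -5.7] M [-0.09  0.09 -0.02] w 0.0096
```

```bash
python3 -m pendant '[[[0,0,0.0005,0,0,0,-1],[0,0,0.001,0,0,0,-1],[0,0,0.001,0,0,0,-1]]]' 60 | sed -n 2,4p
python3 -c "
from h import *
dl()"
python3 -m pendant '[[[0,0,0.0005,0,0,0,-1],[0,0,0.001,0,0,0,-1],[0,0,0.001,0,0,0,-1]]]' 60 | sed -n 2,4p
python3 -c "
from h import *
dl()"
```

```text
tcp_pos: [0.5235, 0.181, 0.3374]
eef_rot: [-180.0, -0.0, 13.4]
contact_force: [-0.9, -1.0, -3.1]
die-frame tcp [ -0.47 144.34 337.35] feet 19.95 rot [-1.800e+02 -2.000e-02  1.341e+01] F [-0.9 -1.  -3.1] M [-0.16  0.39  0.03] w 0.0098
tcp_pos: [0.5233, 0.1809, 0.337]
eef_rot: [180.0, -0.0, 13.4]
contact_force: [-5.0, -1.6, 5.7]
die-frame tcp [ -0.63 144.3  337.02] feet 19.62 rot [ 1.800e+02 -3.000e-02  1.343e+01] F [-5.  -1.6  5.7] M [-0.39  1.75  0.01] w 0.0096
```

Both knuckles are seated: the feet stand 20 mm up and the weight is on the pins. I'll release.

```bash
python3 -m pendant '[[[0,0,-0.0007,0,0,0,-1],[0,0,-0.0007,0,0,0,-1],[0,0,-0.0007,0,0,0,-0.6],[0,0,-0.0007,0,0,0,-0.4],[0,0,-0.0007,0,0,0,-0.3]]]' 60
python3 -m pendant '[[[0,0,0,0,0,0,-0.3],[0,0,-0.02,0,0,0,-0.3],[0,0,-0.05,0,0,0,-0.3],[0,0,-0.09,0,0,0,-0.3],[0,0,-0.12,0,0,0,-0.3]]]' 60
python3 -m pendant '[[[-0.01,0.04,0,0,0,0,-0.3],[-0.02,0.085,0,0,0,0,-0.3],[-0.03,0.13,0,0,0,0,-0.3],[-0.04,0.175,0,0,0,0,-0.3],[-0.05,0.22,0,0,0,0,-0.3]]]' 60
python3 -m pendant '[[[0,0.04,0,0,0,0,-0.3],[0,0.08,0,0,0,0,-0.3],[0,0.12,0,0,0,0,-0.3],[0,0.16,0,0,0,0,-0.3],[0,0.16,0,0,0,0,-0.3]]]' 60
python3 - <<'E'
from h import *
dl()
ims={}
for n in("top","scene"):
    ims[n]=r.capture(n)[:,:,::-1].copy(); cv2.imwrite(f"pics/{n}14.png",ims[n])
for n,o,f in(("top",(195,195),4),("scene",(200,180),4)):
    for nm,X in(("tabtop",(0,.145,.186)),("ktop",(.085,.145,.141)),("end",(-.0785,.145,.152))): print(n,nm,((proj(n,die(*X))-o+.5)*f-.5).round(1))
a=cv2.resize(ims["top"][195:325,195:295],None,fx=4,fy=4,interpolation=2); b=cv2.resize(ims["scene"][180:310,200:300],None,fx=4,fy=4,interpolation=2)
cv2.imwrite("pics/v14.png",np.hstack([a,b]))
E
```

```text
time_s: 34.8
tcp_pos: [0.5237, 0.1811, 0.3368]
eef_rot: [-180.0, -0.0, 13.4]
contact_force: [-0.2, -0.1, 0.2]
gripper_width: 0.0269
gripper_force: 0.0
time_s: 35.3
tcp_pos: [0.5236, 0.181, 0.4591]
eef_rot: [-180.0, -0.1, 13.4]
contact_force: [0.3, 0.4, 0.4]
gripper_width: 0.0305
gripper_force: 0.0
time_s: 35.8
tcp_pos: [0.5255, -0.0463, 0.4571]
eef_rot: [180.0, -0.0, 13.4]
contact_force: [1.0, -0.3, -0.0]
gripper_width: 0.0307
gripper_force: 0.0
time_s: 36.3
tcp_pos: [0.5635, -0.204, 0.4558]
eef_rot: [180.0, 0.1, 13.2]
contact_force: [-0.6, 0.1, -0.2]
gripper_width: 0.0304
gripper_force: 0.0
die-frame tcp [ -50.72 -239.44  455.78] feet 138.38 rot [1.7998e+02 9.0000e-02 1.3190e+01] F [-0.6  0.1 -0.2] M [-0.01  0.01 -0.06] w 0.0304
top tabtop [137.9 314.3]
top ktop [119.9 166.4]
top end [188.5 464.6]
scene tabtop [171.9 115.3]
scene ktop [222.1  90.5]
scene end [135.5 225.1]
```

View pics/v14.png

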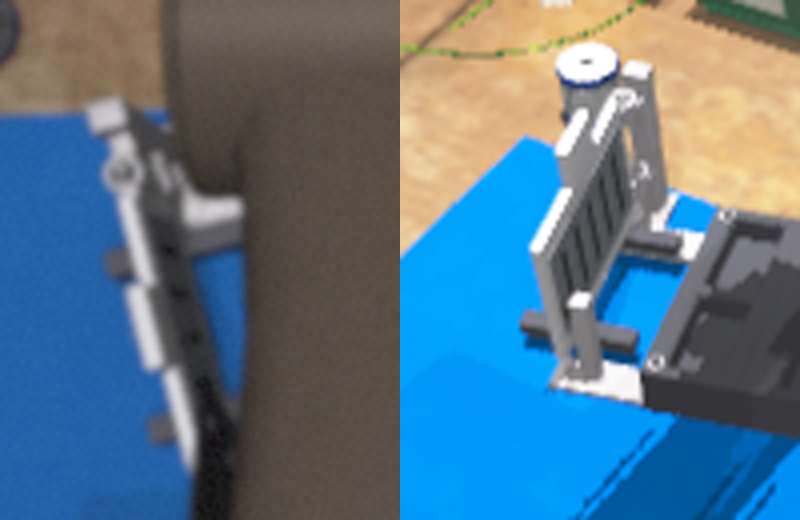

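The gate hangs on both pins, with knuckles at (625,100) and (640,172) in the right half, and stands parallel to the die with its free end beside the stop post at (580,300). I'll clear the tray view and check the brackets numerically.

```bash
python3 -m pendant '[[[0,-0.04,0,0,0,0,-0.3],[0,-0.08,0,0,0,0,-0.3],[0,-0.12,0,0,0,0,-0.3],[0,-0.16,0,0,0,0,-0.3],[0,-0.2,0,0,0,0,-0.3]]]' 60 | head -2
python3 -m pendant '[[[0,0,0,0,0,0,-0.3],[0,0,0,0,0,0,-0.3]]]' 60 | head -2
python3 - <<'E'
from h import *
im=r.capture("top")[:,:,::-1].copy(); cv2.imwrite("pics/top15.png",im)
g=cv2.cvtColor(im,cv2.COLOR_BGR2GRAY); s=cv2.cvtColor(im,cv2.COLOR_BGR2HSV)[...,1]
m=((g>165)&(s<60)).astype(np.uint8); m[:,:415]=0;m[:215]=0;m[325:]=0;m[:,525:]=0
for c in cv2.findContours(m,0,2)[0]:
    if cv2.contourArea(c)>60:
        b=cv2.minAreaRect(c); print(np.round(b[0],1),np.round(b[1],1),round(b[2],1),cv2.contourArea(c),plane("top",b[0],.009).round(3))
t=((s<70)&(g>60)).astype(np.uint8); t[:,:415]=0;t[:218]=0;t[330:]=0;t[:,530:]=0
for row in(250,290): print(row,np.where(t[row])[0][[0,-1]], g[row,505:528])
for col in(450,490): print(col,g[220:235,col],g[305:325,col])
E
```

```text
time_s: 36.9
tcp_pos: [0.5154, -0.0034, 0.4571]
time_s: 37.1
tcp_pos: [0.516, -0.004, 0.4573]
[451.5 292.1] [30.4 11.5] 85.9 300.5 [ 0.478 -0.293  0.009]
[491.8 291. ] [30.6 10. ] 86.6 270.0 [ 0.478 -0.384  0.009]
[449. 253.] [30.5 11.1] 86.6 297.5 [ 0.568 -0.292  0.009]
[489.4 251.9] [30.4 10. ] 86.6 261.0 [ 0.567 -0.384  0.009]
250 [426 516] [129 128 127 123 114  90  65  56  77 105 111 109 106 103 101 102 102 101
  98 101 103 106 104]
290 [428 519] [129 128 131 131 127 127 127 117  94  69  58  79 103 112 110 110 114 114
 115 116 117 117 113]
450 [ 88  88  87  88  82  85  83  86  93 103  92  85 103 121 129] [215 211 190 160 142 134 132 127 124 113 105  95  89  83  87  88  85  91
  87  90]
490 [ 89  87  88  87  88  85  89  96 102  87  90 108 124 129 130] [198 169 139 131 132 126 122 119 112 112  95  82  84  87  88  85  86  85
  87  88]
```

```bash
python3 -c "
from plant import r
print(r.close_job())"
```

```text
the job is handed in; nothing more can be done
None
```

The job is handed in: all four brackets lie side by side on the tray floor, and the guard gate sits home on both pintle pins, closed at the gate stop, after about 37 s of robot time; the verdict was not shown.

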